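Sort the mould bench back into its trays

TASK

Clear the bench back into its trays: stand the two wooden core plugs in the dark wooden tray and the two brass burner nozzles in the grey steel tray, one to a bay, and put the loose pigment jar into the empty bay of the blue tray. Everything must stand upright on its bay's floor, let go and still; never lay the jars over, and leave the jar already in the blue tray and the yellow tape roll where they are.

Things in the scene. Friction and masses are not known exactly. Their poses are not given: they have to be found in the camera images.
- plug_a: Core plug: a turned wooden disc 46 mm across and 25 mm high with a grey steel stub 18 mm across rising from its middle to 62 mm above the underside; grip it by the stub. Starts upright on the bench, loose, about 70 g. Origin: centre of the underside, z up along the stub. The two core plugs are alike.
- plug_b: Core plug: a turned wooden disc 46 mm across and 25 mm high with a grey steel stub 18 mm across rising from its middle to 62 mm above the underside; grip it by the stub. Starts upright on the bench, loose, about 70 g. Origin: centre of the underside, z up along the stub. The two core plugs are alike.
- nozzle_a: Brass burner nozzle for a hand torch: a collar 32 mm across and 22 mm high, then a barrel 24 mm across up to 62 mm, with a thin dark band near the mouth; grip it by the barrel. Starts upright on its collar on the bench, loose, about 110 g. Origin: centre of the underside, z up along the barrel. The two nozzles are alike.
- nozzle_b: Brass burner nozzle for a hand torch: a collar 32 mm across and 22 mm high, then a barrel 24 mm across up to 62 mm, with a thin dark band near the mouth; grip it by the barrel. Starts upright on its collar on the bench, loose, about 110 g. Origin: centre of the underside, z up along the barrel. The two nozzles are alike.
- jar_loose: Pigment jar: amber glass with a paper label and a red lid, a plain cylinder 44 mm across and 58 mm high (lid from 42 mm up, same width), about 90 g. Origin: centre of the underside, z up. This one starts upright on the bench, loose.
- wooden_tray: Dark brown wooden tray, fixed, 85 (x) by 155 (y) by 22 mm high; walls, floor and one divider 5 mm thick. Origin: centre of the underside; inner floor at z = +5 mm. Two bays, 75 (x) by 70 (y) mm inside, centred at y = +37.5 and y = -37.5 mm, x = 0. Both bays start empty. For the core plugs.
- steel_tray: Bare grey steel tray, fixed, 85 (x) by 155 (y) by 22 mm high; walls, floor and one divider 5 mm thick. Origin: centre of the underside; inner floor at z = +5 mm. Two bays, 75 (x) by 70 (y) mm inside, centred at y = +37.5 and y = -37.5 mm, x = 0. Both bays start empty. For the burner nozzles.
- blue_tray: Blue plastic tray, fixed, 85 (x) by 155 (y) by 22 mm high; walls, floor and one divider 5 mm thick. Origin: centre of the underside; inner floor at z = +5 mm. Two bays, 75 (x) by 70 (y) mm inside, centred at y = +37.5 and y = -37.5 mm, x = 0. For the pigment jars: the bay at y = +37.5 mm already holds the stored jar, the bay at y = -37.5 mm is empty.
- jar_stored: Pigment jar: amber glass with a paper label and a red lid, a plain cylinder 44 mm across and 58 mm high (lid from 42 mm up, same width), about 90 g. Origin: centre of the underside, z up. This one already stands in the blue tray, loose in its bay; leave it there.
- tape_roll: Roll of yellow tape lying flat beyond the work, 84 mm across, hole 56 mm, 25 mm high, loose. Origin: centre of the underside, z up. Not part of the job; leave it. (A loose bench brush, under 40 mm high, also lies beyond the work near the bench's far side on the right, not in the way.)

How it is judged:
By the outcome, as a careful person would: the job done as asked, in the order asked, and still so for the second after the job is handed in, with the robot touching nothing.
It also fails if it takes over 112 s, if anything falls off the work surface, if the arm or the gripper's body presses on something with over 40 N, if the wrist force passes 120 N, or if a joint passes its speed limit or range.

ROBOT

A 6-joint arm with a two-finger parallel gripper is mounted at the origin on the work surface. World frame = base frame: x ahead of the robot, y to its left, z up, the work surface at z = 0. Lengths are in mm, angles in rad, forces in N, time in s.
With the tool pointing down it reaches from about 350 to 950 mm from the base axis. Payload 17.4 kg.
Tool frame: the origin (TCP) lies on the centre line of the jaws, within the pads' length; the fingertips stand 19 mm ahead of it and the grasp point (between the pads) is the TCP; z points along the fingers, y is the line along which they close (so a half turn about z gives the same grasp; the last joint's range is limited). The gripper opens to 93 mm and grips with 3 to 60 N. Pads are 15 mm wide; open, the fingers measure 128 mm over their backs; the gripper's body (75 mm by 188 mm) begins 65 mm behind the grasp point.
Start: joints at [1.307, 0.116, 1.442, -0, 1.584, -0.038], TCP at [151.131, 657.869, 237.646] pointing down, gripper open.
Joint ranges: [-2.83, 2.83], [-0.83, 2.19], [0.07, 2.5], [-1.14, 4.28], [0.01, 3], [-2.97, 2.97]. Speed limits (rad/s): [1.89, 1.89, 2.22, 3.14, 3.14, 3.14].

INTERFACE

Orientations are given as a unit quaternion [x, y, z, w].
In Python, from workcell import state, viewer, bot gives the robot as it stands.
- The arm moves only by the tool servo_tool, never from a script. Its argument "targets" is a list that holds one entry, the list of rows, each a list of 5 numbers: the closure, from 0 (fully open) to 1 (shut), then the shift along the tool's x, y, z as a fraction of full scale, then the turn about the tool's z as a fraction of full scale. A call has exactly 8 rows; each row shifts and turns the commanded pose from where the row before left it, along the tool's axes as they then stand; what a row does not reach is not made up. Full scale, the value 1, is 0.025 m for a shift and 45 degrees for a turn. A row lasts 1/10 s, in which the tool goes at most 50 mm and 8.59 degrees, less where a joint would pass 70% of its speed; a pose out of reach is approached as far as the arm can. A call with a number of a shift or a turn outside -1 to 1 is refused whole. A call with a gripper value outside its range is refused whole. The fingers move at their own pace and stop on an object; the grip force is fixed at half the most. Time passes only in rows, so rows that do not move let the fingers close, or fill a call up. It gives the time, the measured TCP pose, the force, the opening and the grip force at its end, in the units of the state.
- state(): the state, without advancing time (a new reading comes with each control period).
- viewer.capture(name): name is "side" or "top"; returns (picture, depth): 420x560x3 uint8, blue, green, red; 420x560 float32, mm along the optical axis (not along the pixel's ray), 0 where there is no reading.
- viewer.get_calibration(name): a dict with "fx", "fy", "cx", "cy" (pixels), "k1" (the pictures are not rectified: a ray, as slopes to the right and down, at radius r is drawn at 1 + k1 r^2 times it, then the intrinsics apply), "R" (3x3) and "t" (3): a world point X has camera coordinates R X + t. Camera axes: x right, y down, z forward; pixel columns grow to the right and rows downward; lengths in mm; the calibration is good to about 2 mm. A picture is of the moment at which its call begins. get_calibration takes no time and is no camera call.
- bot.close_job(): hands the job in; it is judged then, once.
The state is a dict: "t": time; "q": joint angles; "dq": joint speeds; "tau": joint torques, N m; "tcp_pos": TCP position; "ee_rot": TCP orientation; "wrist_force": force on the tool from outside, world axes, zero at the start; "torque": the same for the moment, N m; "gripper_width": finger opening in mm; "grasp_force": force on a finger pad.
Only numpy, scipy, OpenCV 4.12 (cv2) and the standard library are available. Lean on these libraries where they do the work, as an engineer would, in place of code of your own. Each camera call takes 0.05 s, during which the arm holds its last target. There are 200 camera calls.

## Working session

There is one attempt and no reset: what is moved stays moved. The work goes in short steps, Python scripts to look and compute and a tool call to move; the robot and the scene stay as the last step left them, time stands still between calls to the robot, and variables do not carry over. Pictures are saved under pics/ and viewed, at most 14 in all, crops included, and the job is handed in when it is done.

Besides the shell and the picture viewer there is one more tool, called after ">>>" by a JSON object that holds its "fn" and its "kwargs". servo_tool: Moves the arm, as the interface text tells. Shift numbers are shares of 0.025 m and turn numbers shares of 45 degrees, none past 1 either way. Its arguments: {"type":"object","properties":{"targets":{"type":"array","items":{"type":"array","items":{"type":"array","items":{"type":"number"}}}}},"required":["targets"]}

```bash
mkdir -p pics; cat > h.py <<'E'
import numpy as np, cv2
from workcell import state, viewer, bot
def cap(n,f):
    p,d=viewer.capture(n); cv2.imwrite(f'pics/{f}.png',p); np.save(f'pics/{f}.npy',d); return p,d
def ray(n,uv):
    c=viewer.get_calibration(n); K=np.array([[c['fx'],0,c['cx']],[0,c['fy'],c['cy']],[0,0,1.]])
    R=np.array(c['R']);t=np.array(c['t'])
    s=cv2.undistortPoints(np.array(uv,float).reshape(-1,1,2),K,np.array([c['k1'],0,0,0,0.])).reshape(-1,2)
    return -R.T@t, np.c_[s,np.ones(len(s))]@R
def onz(n,uv,z):
    o,d=ray(n,uv); return o+d*((z-o[2])/d[:,2])[:,None]
def cloud(n,dep):
    h,w=dep.shape; v,u=np.mgrid[:h,:w]
    o,d=ray(n,np.c_[u.ravel(),v.ravel()]); return (o+d*dep.ravel()[:,None]).reshape(h,w,3)
E
python3 - <<'E'
from h import *
cap('top','top0');cap('side','side0')
for n in('top','side'):
    c=viewer.get_calibration(n);print(n,c['fx'],c['k1'],-np.array(c['R']).T@c['t'],np.round(c['R'],2).tolist())
s=state();print(s)
E
```

```text
top 430.77685364964094 -0.13211587876360156 [ 459.04557008   18.67179714 1079.49240342] [[0.02, -1.0, -0.01], [-1.0, -0.02, -0.1], [0.1, 0.01, -1.0]]
side 490.6756992105211 -0.12057546557336127 [ 143.95223478 -665.77734016  722.86816063] [[0.86, -0.52, 0.01], [-0.32, -0.55, -0.77], [0.4, 0.65, -0.64]]
{'t': 0.1, 'q': array([ 1.30721367e+00,  1.16422018e-01,  1.44217333e+00,  8.76062004e-07,
        1.58402477e+00, -3.78095967e-02]), 'dq': array([-3.76547501e-04, -2.70401955e-03, -2.11940940e-04, -1.92584512e-03,
        2.33317567e-04,  7.68856630e-05]), 'tau': array([-2.46314421e-04, -7.22895813e+01, -6.23869586e+01,  7.79846124e-02,
        2.27044488e-02, -2.96494068e-05]), 'tcp_pos': array([151.0774724 , 657.70772992, 237.00539704]), 'ee_rot': array([ 1.12646903e-01,  9.93634949e-01, -5.07845753e-04, -7.75580330e-05]), 'wrist_force': array([-0.04449845, -0.16567415, -0.73010915]), 'torque': array([0.00167287, 0.06246206, 0.00752365]), 'grasp_force': 0.0, 'gripper_width': 93.27477032461773}
```

View pics/top0.png

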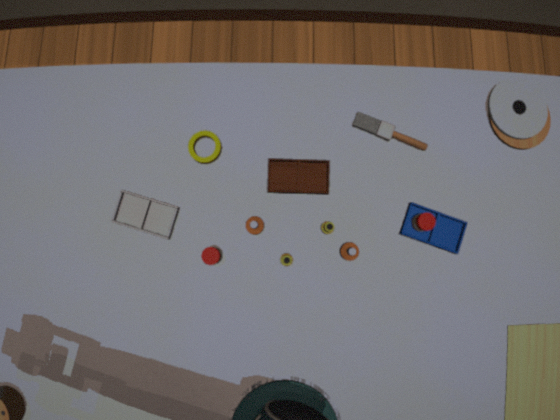

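View pics/side0.png

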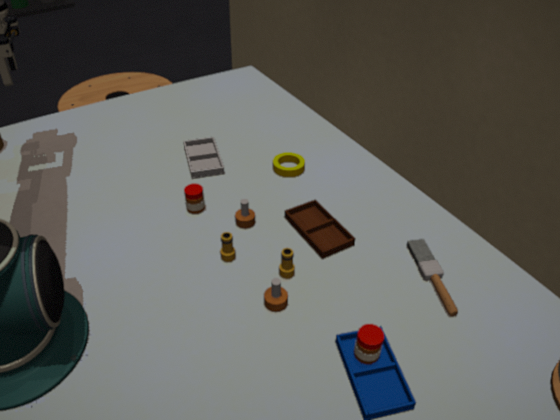

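The top view shows the steel tray at (146,214), the wooden tray at (298,177) and the blue tray at (433,228), with the stored jar at (426,222). The plugs are at (255,225) and (349,251), the nozzles at (327,227) and (286,259), the loose jar at (211,256) and the tape at (205,147). The side view agrees with this, and everything is upright.

```bash
cat > meas.py <<'E'
from h import *
def centres(n,p):
    """top-plane centres from colour blobs in one picture"""
    hsv=cv2.cvtColor(p,cv2.COLOR_BGR2HSV); H,S,V=cv2.split(hsv); out=[]
    M={'red':((H<4)|(H>175))&(S>200)&(V>120),'orange':(H>=5)&(H<=14)&(S>110)&(V>120),'brass':(H>=18)&(H<=32)&(S>110)&(V>50),
       'blue':(H>100)&(H<125)&(S>170),'brown':(H>=3)&(H<=14)&(S>110)&(V<120)}
    for k,m in M.items():
        m=cv2.morphologyEx(m.astype('uint8')*255,cv2.MORPH_CLOSE,np.ones((3,3)))
        for c in cv2.findContours(m,cv2.RETR_EXTERNAL,cv2.CHAIN_APPROX_NONE)[0]:
            if cv2.contourArea(c)>30: out.append((k,c))
    return out
E
python3 - <<'E'
from meas import *
for n,f in(('top','top0'),('side','side0')):
    p=cv2.imread(f'pics/{f}.png');P=cloud(n,np.load(f'pics/{f}.npy'))
    for k,c in centres(n,p):
        (u,v),(w,h),a=cv2.minAreaRect(c); m=np.zeros(p.shape[:2],'uint8');cv2.drawContours(m,[c],-1,1,-1)
        q=P[m>0]; q=q[np.isfinite(q).all(1)]
        print(n,k,np.round([u,v,w,h,a],1),'z5/95',np.round(np.percentile(q[:,2],[5,95])),'xy mid',np.round((np.percentile(q,1,0)+np.percentile(q,99,0))[:2]/2,1))
# tray pose from depth: points with z 15..28 = rims
P=cloud('top',np.load('pics/top0.npy'))
for nm,(u0,u1,v0,v1) in dict(steel=(105,188,183,245),wood=(260,337,150,202),blue=(393,473,197,260)).items():
    q=P[v0:v1,u0:u1].reshape(-1,3);q=q[(q[:,2]>14)&(q[:,2]<27)]
    r=cv2.minAreaRect(q[:,:2].astype('float32'));print(nm,len(q),np.round(r[0],1),np.round(r[1],1),round(r[2],1))
b=P[300:320,250:450,2];print('bench',np.median(b))
E
```

```text
top orange [352.2 250.9  16.2  11.5  85.2] z5/95 [21. 27.] xy mid [ 455.2 -157.6]
top orange [252.9 226.2  15.7  12.5  41.2] z5/95 [21. 28.] xy mid [512.3  82.8]
top orange [529.7 142.3   7.4   6.7  68.2] z5/95 [ 7. 15.] xy mid [ 745.1 -640.6]
top orange [507.  137.7  30.    7.1  25.7] z5/95 [ 8. 14.] xy mid [ 623.7 -312.4]
top orange [544.3 130.2   6.7  28.5  27.9] z5/95 [ 8. 14.] xy mid [ 782.3 -684.5]
top orange [400.4  56.2  17.2   8.5  83.7] z5/95 [-760. -743.] xy mid [1331.1 -514.6]
top orange [479.1  50.   38.8  12.2  86.4] z5/95 [-760. -744.] xy mid [1381.3 -892.8]
top orange [321.7  45.9  34.4  11.7  81.6] z5/95 [-759. -742.] xy mid [1369.2 -160.1]
top orange [301.   42.5   6.   39.    0. ] z5/95 [-760. -743.] xy mid [1382.9  -59.6]
top orange [160.2  42.1  13.6  39.3   4.8] z5/95 [-758. -742.] xy mid [971.7 317. ]
top orange [309.5  42.    3.   40.    0. ] z5/95 [-758. -743.] xy mid [1387.  -100.5]
top orange [177.   41.5   9.   39.    1.6] z5/95 [-758. -743.] xy mid [1385.3  503.9]
top brass [286. 259.  10.  10.  90.] z5/95 [21. 65.] xy mid [433.9   3.6]
top brass [326.9 2
[... 1605 characters left out ...]
389.   8.  38.   0.] z5/95 [ 5. 14.] xy mid [ 761.4 -565.7]
side brown [366.7 347.7  23.6  10.9  23.2] z5/95 [38. 52.] xy mid [ 520.7 -341.7]
side brown [275.5 299.   22.   23.   90. ] z5/95 [ 6. 27.] xy mid [ 453.8 -155.5]
side brown [443.8 294.6  44.7   8.9  63.4] z5/95 [10. 20.] xy mid [ 734.6 -311.3]
side brown [245.  218.4  17.9  19.1  82.9] z5/95 [ 7. 27.] xy mid [514.9  73.4]
side brown [318.5 228.5  70.7  35.4  45. ] z5/95 [ 2. 21.] xy mid [639.9 -27.7]
side brown [194.5 199.3   7.7  16.6  79.4] z5/95 [32. 46.] xy mid [436.8 167.9]
steel 479 [537.6 361.6] [156.6  86.3] 74.6
wood 481 [640.5 -22.6] [155.5  86.2] 89.3
blue 513 [ 514.6 -366.4] [156.5  86.1] 71.1
bench -0.7652160929321781
```

```bash
cat > obj.py <<'E'
from h import *
def objs(f,n='top',wins=None,show=True):
    P=cloud(n,np.load(f'pics/{f}.npy'));r={}
    for k,(x,y,z0,z1,R) in wins.items():
        m=(np.hypot(P[...,0]-x,P[...,1]-y)<R)&(P[...,2]>z0)&(P[...,2]<z1)
        nb,l,st,ce=cv2.connectedComponentsWithStats(m.astype('uint8'))
        if nb<2: print(n,k,'none');continue
        q=P[l==1+np.argmax(st[1:,4])];c,rad=cv2.minEnclosingCircle(q[:,:2].astype('float32'))
        print(n,k,len(q),'circ',np.round(c,1),round(rad,1),'mean',np.round(q.mean(0),1))
E
python3 - <<'E'
from obj import *
W=dict(plugA_stub=(512,72,50,70,45),plugA_disc=(512,72,19,30,45),plugB_stub=(455,-155,50,70,45),plugB_disc=(455,-155,19,30,45),
 nozA=(512,-104,52,70,30),nozB=(433,-5,52,70,30),jar=(440,175,50,70,40),stored=(525,-335,52,72,40))
objs('top0','top',W);objs('side0','side',W)
from scipy.spatial.transform import Rotation as R
print(R.from_quat(state()['ee_rot']).as_matrix().round(3).tolist())
E
```

```text
top plugA_stub 44 circ [515.  84.] 8.7 mean [514.8  83.8  61.1]
top plugA_disc 215 circ [515.1  83.9] 22.8 mean [514.7  83.6  24.4]
top plugB_stub 51 circ [ 454.3 -150.9] 8.8 mean [ 454.3 -150.5   60. ]
top plugB_disc 222 circ [ 454.6 -151.1] 23.1 mean [ 454.5 -149.8   24.1]
top nozA 86 circ [512.5 -95.5] 12.3 mean [512.3 -95.2  60.8]
top nozB 91 circ [432.1   4.2] 12.4 mean [432.    4.2  60.7]
top jar 264 circ [438. 184.] 22.0 mean [438.1 183.5  57.2]
top stored 272 circ [ 528.1 -330.9] 22.3 mean [ 527.9 -329.4   61.7]
side plugA_stub 63 circ [515.5  80.3] 10.4 mean [514.6  78.1  58.3]
side plugA_disc 190 circ [514.6  79.9] 24.9 mean [513.2  75.1  23.9]
side plugB_stub 98 circ [ 455.6 -154.3] 9.6 mean [ 454.8 -156.1   58.7]
side plugB_disc 301 circ [ 456.4 -154.4] 23.2 mean [ 453.1 -159.    24.6]
side nozA 124 circ [513.5 -99.1] 13.2 mean [ 512.6 -101.9   59.6]
side nozB 116 circ [ 4.327e+02 -3.000e-01] 13.2 mean [432.2  -2.1  59.6]
side jar 225 circ [440.4 179.5] 23.6 mean [440.2 177.6  56.3]
side stored 549 circ [ 529.7 -334. ] 22.9 mean [ 527.7 -336.6   61.9]
[[-0.975, 0.224, -0.0], [0.224, 0.975, -0.001], [0.0, -0.001, -1.0]]
```

>>> {"fn": "servo_tool", "kwargs": {"targets": [[[0.35, 0, 0, 0, -0.144], [0.35, 0, 0, 0, -0.144], [0.35, -0.3, -0.5, 0, 0], [0.35, -0.6, -1, 0, 0], [0.35, -0.6, -1, 0, 0], [0.35, -0.6, -1, 0, 0], [0.35, -0.6, -1, 0, 0], [0.35, -0.6, -1, 0, 0]]]}}

```text
t: 0.9
tcp_pos: [234.4, 518.5, 237.4]
ee_rot: [0.002, 1.0, -0.0, 0.0]
wrist_force: [0.3, 0.2, 0.3]
gripper_width: 60.6
grasp_force: 0.0
```

>>> {"fn": "servo_tool", "kwargs": {"targets": [[[0.35, -0.62, -0.98, 0.25, 0], [0.35, -0.62, -0.98, 0.25, 0], [0.35, -0.62, -0.98, 0.25, 0], [0.35, -0.62, -0.98, 0.25, 0], [0.35, -0.62, -0.98, 0.25, 0], [0.35, -0.62, -0.98, 0.25, 0], [0.35, -0.62, -0.98, 0.25, 0], [0.35, -0.62, -0.98, 0.25, 0]]]}}

```text
t: 1.7
tcp_pos: [358.0, 322.6, 187.2]
ee_rot: [0.002, 1.0, -0.0, 0.0]
wrist_force: [-0.3, 0.5, -0.1]
gripper_width: 60.2
grasp_force: 0.0
```

>>> {"fn": "servo_tool", "kwargs": {"targets": [[[0.35, -0.62, -0.98, 0.25, 0], [0.35, -0.62, -0.98, 0.25, 0], [0.35, -0.62, -0.98, 0.25, 0], [0.35, -0.62, -0.98, 0.25, 0], [0.35, -0.62, -0.98, 0.25, 0], [0.35, -0.62, -0.98, 0.25, 0], [0.35, -0.3, -0.5, 0.25, 0], [0.35, 0, 0, 0.25, 0]]]}}

```text
t: 2.5
tcp_pos: [458.6, 163.5, 137.1]
ee_rot: [0.002, 1.0, -0.0, -0.0]
wrist_force: [-0.7, 0.9, -0.0]
gripper_width: 60.4
grasp_force: 0.0
```

>>> {"fn": "servo_tool", "kwargs": {"targets": [[[0.35, -0.45, -0.65, 0, 0], [0.35, -0.45, -0.65, 0, 0], [0.35, -0.45, -0.65, 0, 0], [0.35, -0.45, -0.65, 0, 0], [0.35, -0.45, -0.65, 0, 0], [0.35, 0, 0, 0.4, 0], [0.35, 0, 0, 0.4, 0], [0.35, 0, 0, 0, 0]]]}}

```text
t: 3.3
tcp_pos: [513.2, 84.6, 115.4]
ee_rot: [-0.0, 1.0, -0.0, -0.001]
wrist_force: [-0.1, -0.0, 0.5]
gripper_width: 60.4
grasp_force: 0.0
```

```bash
python3 - <<'E'
from h import *
p,_=cap('side','s1');cv2.imwrite('pics/s1c.png',cv2.resize(p[120:340,150:400],None,fx=2.4,fy=2.4,interpolation=cv2.INTER_CUBIC))
print(state()['tcp_pos'])
E
```

```text
[513.58278006  84.60953265 116.45907059]
```

View pics/s1c.png

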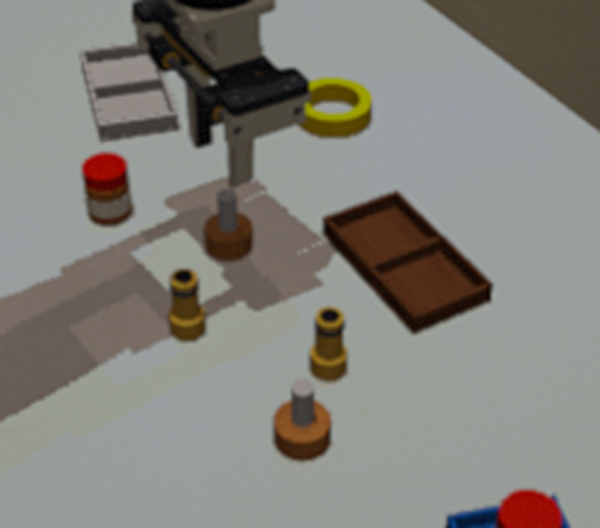

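The side crop shows the jaws over plug A's stub at (228,205), with the near finger tip at (240,180). The alignment looks right, so I'll go down and grip.

>>> {"fn": "servo_tool", "kwargs": {"targets": [[[0.35, -0.06, -0.08, 0.6, 0], [0.35, 0, 0, 0.8, 0], [0.35, 0, 0, 0.7, 0], [0.35, 0, 0, 0.5, 0], [0.35, 0, 0, 0.24, 0], [0.35, 0, 0, 0, 0], [1, 0, 0, 0, 0], [1, 0, 0, 0, 0]]]}}

```text
t: 4.15
tcp_pos: [516.6, 81.8, 47.5]
ee_rot: [-0.0, 1.0, 0.0, 0.001]
wrist_force: [-0.1, 0.3, -0.3]
gripper_width: 48.8
grasp_force: 0.0
```

>>> {"fn": "servo_tool", "kwargs": {"targets": [[[1, 0, 0, 0, 0], [1, 0, 0, 0, 0], [1, 0, 0, 0, 0], [1, 0, 0, 0, 0], [1, 0, 0, -0.2, 0], [1, 0, 0, -0.4, 0], [1, 0, 0, -0.8, 0], [1, 0, 0, -0.8, 0]]]}}

```text
t: 4.95
tcp_pos: [516.0, 81.8, 102.9]
ee_rot: [-0.0, 1.0, -0.0, -0.0]
wrist_force: [1.3, -1.0, -0.4]
gripper_width: 17.3
grasp_force: 30.0
```

>>> {"fn": "servo_tool", "kwargs": {"targets": [[[1, -0.4, -0.2, -0.4, 0], [1, -0.8, -0.42, 0, 0], [1, -0.8, -0.42, 0, 0], [1, -0.8, -0.42, 0, 0], [1, -0.8, -0.42, 0, 0], [1, -0.8, -0.42, 0, 0], [1, -0.6, -0.3, 0, 0], [1, 0, 0, 0.4, 0]]]}}

```text
t: 5.75
tcp_pos: [643.2, 15.6, 102.2]
ee_rot: [0.0, 1.0, -0.0, 0.001]
wrist_force: [0.2, -0.5, -0.8]
gripper_width: 17.4
grasp_force: 30.0
```

>>> {"fn": "servo_tool", "kwargs": {"targets": [[[1, 0, 0, 0.5, 0], [1, 0, 0, 0.5, 0], [1, 0, 0, 0.4, 0], [1, 0, 0, 0.2, 0], [1, 0, 0, 0.1, 0], [1, 0, 0, 0.1, 0], [1, 0, 0, 0, 0], [1, 0, 0, 0, 0]]]}}

```text
t: 6.55
tcp_pos: [641.3, 16.9, 57.1]
ee_rot: [-0.0, 1.0, 0.0, 0.0]
wrist_force: [0.6, 0.3, -0.3]
gripper_width: 17.7
grasp_force: 30.0
```

>>> {"fn": "servo_tool", "kwargs": {"targets": [[[1, 0, 0, 0.06, 0], [1, 0, 0, 0.06, 0], [1, 0, 0, 0.04, 0], [1, 0, 0, 0, 0], [1, 0, 0, 0, 0], [0.4, 0, 0, 0, 0], [0.4, 0, 0, 0, 0], [0.4, 0, 0, 0, 0]]]}}

```text
t: 7.35
tcp_pos: [641.2, 16.8, 52.8]
ee_rot: [-0.0, 1.0, 0.0, 0.0]
wrist_force: [-0.0, -0.0, -0.1]
gripper_width: 37.2
grasp_force: 0.0
```

>>> {"fn": "servo_tool", "kwargs": {"targets": [[[0.4, 0, 0, 0, 0], [0.4, 0, 0, -0.3, 0], [0.4, 0, 0, -0.8, 0], [0.4, 0, 0, -0.9, 0], [0.4, 0.6, -0.5, -0.8, 0], [0.4, 0.8, -0.7, 0, 0], [0.4, 0.8, -0.7, 0, 0], [0.4, 0.8, -0.7, 0, 0]]]}}

```text
t: 8.15
tcp_pos: [565.4, -48.7, 123.4]
ee_rot: [-0.0, 1.0, -0.0, 0.0]
wrist_force: [0.3, -0.2, -0.0]
gripper_width: 55.9
grasp_force: 0.0
```

>>> {"fn": "servo_tool", "kwargs": {"targets": [[[0.4, 0.8, -0.75, 0, 0], [0.4, 0.8, -0.75, 0, 0], [0.4, 0.8, -0.75, 0, 0], [0.4, 0.8, -0.75, 0, 0], [0.4, 0.8, -0.75, 0, 0], [0.4, 0.4, -0.42, 0, 0], [0.4, 0, 0, 0.5, 0], [0.4, 0, 0, 0.5, 0]]]}}

```text
t: 8.95
tcp_pos: [456.7, -152.4, 97.1]
ee_rot: [0.0, 1.0, -0.0, 0.0]
wrist_force: [0.2, -0.0, 0.6]
gripper_width: 55.7
grasp_force: 0.0
```

>>> {"fn": "servo_tool", "kwargs": {"targets": [[[0.4, 0.04, 0, 0.7, 0], [0.4, 0, 0, 0.7, 0], [0.4, 0, 0, 0.5, 0], [0.4, 0, 0, 0.18, 0], [0.4, 0, 0, 0, 0], [1, 0, 0, 0, 0], [1, 0, 0, 0, 0], [1, 0, 0, 0, 0]]]}}

```text
t: 9.75
tcp_pos: [455.5, -152.6, 46.3]
ee_rot: [-0.0, 1.0, -0.0, 0.0]
wrist_force: [0.3, 0.5, -0.5]
gripper_width: 36.4
grasp_force: 0.0
```

>>> {"fn": "servo_tool", "kwargs": {"targets": [[[1, 0, 0, 0, 0], [1, 0, 0, 0, 0], [1, 0, 0, 0, 0], [1, 0, 0, -0.3, 0], [1, 0, 0, -0.7, 0], [1, 0, 0, -0.9, 0], [1, 0, 0, -0.9, 0], [1, 0, 0, -0.6, 0]]]}}

```text
t: 10.55
tcp_pos: [455.5, -152.6, 132.7]
ee_rot: [-0.0, 1.0, -0.0, 0.001]
wrist_force: [0.3, -0.4, -0.9]
gripper_width: 17.1
grasp_force: 30.0
```

>>> {"fn": "servo_tool", "kwargs": {"targets": [[[1, -0.5, 0.23, 0, 0], [1, -0.9, 0.42, 0, 0], [1, -0.9, 0.42, 0, 0], [1, -0.9, 0.42, 0, 0], [1, -0.9, 0.42, 0, 0], [1, -0.9, 0.42, 0, 0], [1, -0.9, 0.42, 0, 0], [1, -0.9, 0.42, 0, 0]]]}}

```text
t: 11.35
tcp_pos: [626.3, -72.0, 129.0]
ee_rot: [-0.0, 1.0, 0.0, -0.001]
wrist_force: [0.0, 0.0, -1.0]
gripper_width: 17.5
grasp_force: 30.0
```

>>> {"fn": "servo_tool", "kwargs": {"targets": [[[1, -0.5, 0.23, 0, 0], [1, -0.12, 0.06, 0.2, 0], [1, 0, 0, 0.7, 0], [1, 0, 0, 0.8, 0], [1, 0, 0, 0.7, 0], [1, 0, 0, 0.4, 0], [1, 0, 0, 0.2, 0], [1, 0, 0, 0, 0]]]}}

```text
t: 12.15
tcp_pos: [640.3, -66.1, 55.1]
ee_rot: [-0.0, 1.0, 0.0, -0.0]
wrist_force: [-0.0, -0.6, -0.4]
gripper_width: 17.4
grasp_force: 30.0
```

>>> {"fn": "servo_tool", "kwargs": {"targets": [[[1, 0, 0, 0.06, 0], [1, 0, 0, 0.07, 0], [1, 0, 0, 0, 0], [1, 0, 0, 0, 0], [0.4, 0, 0, 0, 0], [0.4, 0, 0, 0, 0], [0.4, 0, 0, 0, 0], [0.4, 0, 0, 0, 0]]]}}

```text
t: 12.95
tcp_pos: [640.7, -65.9, 52.5]
ee_rot: [-0.0, 1.0, -0.0, 0.0]
wrist_force: [0.6, 0.3, -0.1]
gripper_width: 45.0
grasp_force: 0.0
```

>>> {"fn": "servo_tool", "kwargs": {"targets": [[[0.4, 0, 0, -0.3, 0], [0.4, 0, 0, -0.8, 0], [0.4, 0, 0, -0.9, 0], [0.4, 0.4, -0.1, -0.7, 0], [0.4, 0.9, -0.22, 0, 0], [0.4, 0.9, -0.22, 0, 0], [0.4, 0.9, -0.22, 0, 0], [0.4, 0.9, -0.22, 0, 0]]]}}

```text
t: 13.75
tcp_pos: [539.9, -90.6, 120.5]
ee_rot: [-0.0, 1.0, -0.0, 0.0]
wrist_force: [-0.9, -0.0, -0.8]
gripper_width: 55.7
grasp_force: 0.0
```

>>> {"fn": "servo_tool", "kwargs": {"targets": [[[0.4, 0.7, -0.18, 0, 0], [0.4, 0.4, -0.1, 0.1, 0], [0.4, 0, 0, 0.6, 0], [0.4, 0, 0, 0.8, 0], [0.4, 0, 0, 0.8, 0], [0.4, 0, 0, 0.5, 0], [0.4, 0, 0, 0.19, 0], [0.4, 0, 0, 0, 0]]]}}

```text
t: 14.55
tcp_pos: [513.2, -97.3, 44.5]
ee_rot: [-0.0, 1.0, 0.0, -0.001]
wrist_force: [-0.2, -0.2, 0.3]
gripper_width: 55.7
grasp_force: 0.0
```

>>> {"fn": "servo_tool", "kwargs": {"targets": [[[1, 0, 0, 0, 0], [1, 0, 0, 0, 0], [1, 0, 0, 0, 0], [1, 0, 0, 0, 0], [1, 0, 0, 0, 0], [1, 0, 0, -0.3, 0], [1, 0, 0, -0.7, 0], [1, 0, 0, -0.9, 0]]]}}

```text
t: 15.35
tcp_pos: [512.7, -97.4, 92.9]
ee_rot: [-0.0, 1.0, 0.0, -0.001]
wrist_force: [0.4, 0.5, -1.3]
gripper_width: 23.8
grasp_force: 30.0
```

>>> {"fn": "servo_tool", "kwargs": {"targets": [[[1, 0, 0.5, -0.8, 0], [1, -0.04, 1, 0, 0], [1, -0.04, 1, 0, 0], [1, -0.04, 1, 0, 0], [1, -0.04, 1, 0, 0], [1, -0.04, 1, 0, 0], [1, -0.04, 1, 0, 0], [1, -0.04, 1, 0, 0]]]}}

```text
t: 16.15
tcp_pos: [520.0, 91.0, 113.2]
ee_rot: [-0.0, 1.0, -0.0, 0.0]
wrist_force: [0.4, -0.4, -1.1]
gripper_width: 23.5
grasp_force: 30.0
```

>>> {"fn": "servo_tool", "kwargs": {"targets": [[[1, -0.04, 1, 0, 0], [1, -0.04, 1, 0, 0], [1, -0.04, 1, 0, 0], [1, -0.04, 1, 0, 0], [1, -0.04, 1, 0, 0], [1, -0.04, 1, 0, 0], [1, -0.04, 1, 0, 0], [1, -0.04, 0.9, 0, 0]]]}}

```text
t: 16.95
tcp_pos: [527.9, 288.7, 113.1]
ee_rot: [-0.0, 1.0, 0.0, 0.0]
wrist_force: [0.8, -0.5, -1.2]
gripper_width: 23.2
grasp_force: 30.0
```

>>> {"fn": "servo_tool", "kwargs": {"targets": [[[1, 0, 0.8, 0, 0], [1, 0, 0.5, 0, 0], [1, 0, 0.14, 0.3, 0], [1, 0, 0, 0.7, 0], [1, 0, 0, 0.7, 0], [1, 0, 0, 0.4, 0], [1, 0, 0, 0.2, 0], [1, 0, 0, 0.04, 0]]]}}

```text
t: 17.75
tcp_pos: [527.8, 323.0, 53.3]
ee_rot: [0.0, 1.0, -0.0, -0.0]
wrist_force: [-0.1, -1.5, -0.3]
gripper_width: 23.4
grasp_force: 30.0
```

>>> {"fn": "servo_tool", "kwargs": {"targets": [[[1, 0, 0, 0.06, 0], [1, 0, 0, 0.07, 0], [1, 0, 0, 0, 0], [1, 0, 0, 0, 0], [0.4, 0, 0, 0, 0], [0.4, 0, 0, 0, 0], [0.4, 0, 0, 0, 0], [0.4, 0, 0, -0.3, 0]]]}}

```text
t: 18.55
tcp_pos: [527.6, 323.3, 57.7]
ee_rot: [-0.0, 1.0, -0.0, -0.001]
wrist_force: [-0.7, -0.7, 0.4]
gripper_width: 51.1
grasp_force: 0.0
```

>>> {"fn": "servo_tool", "kwargs": {"targets": [[[0.4, 0, 0, -0.8, 0], [0.4, 0, 0, -0.9, 0], [0.4, 0, -0.3, -0.7, 0], [0.4, 0.3, -0.9, 0, 0], [0.4, 0.3, -1, 0, 0], [0.4, 0.3, -1, 0, 0], [0.4, 0.3, -1, 0, 0], [0.4, 0.3, -1, 0, 0]]]}}

```text
t: 19.35
tcp_pos: [490.1, 192.2, 118.9]
ee_rot: [-0.0, 1.0, 0.0, 0.0]
wrist_force: [0.9, -0.8, -0.9]
gripper_width: 55.7
grasp_force: 0.0
```

>>> {"fn": "servo_tool", "kwargs": {"targets": [[[0.4, 0.3, -1, 0, 0], [0.4, 0.3, -1, 0, 0], [0.4, 0.3, -1, 0, 0], [0.4, 0.3, -1, 0, 0], [0.4, 0.3, -1, 0, 0], [0.4, 0.3, -1, 0, 0], [0.4, 0.3, -1, 0, 0], [0.4, 0.2, -0.6, 0, 0]]]}}

```text
t: 20.15
tcp_pos: [432.5, 1.8, 118.9]
ee_rot: [0.0, 1.0, -0.0, 0.0]
wrist_force: [-0.6, -0.5, -0.7]
gripper_width: 56.1
grasp_force: 0.0
```

>>> {"fn": "servo_tool", "kwargs": {"targets": [[[0.4, 0, 0, 0.5, 0], [0.4, 0, 0, 0.8, 0], [0.4, 0, 0, 0.8, 0], [0.4, 0, 0, 0.6, 0], [0.4, 0, 0, 0.24, 0], [0.4, 0, 0, 0, 0], [1, 0, 0, 0, 0], [1, 0, 0, 0, 0]]]}}

```text
t: 20.95
tcp_pos: [433.6, 3.5, 45.7]
ee_rot: [-0.0, 1.0, -0.0, 0.001]
wrist_force: [-0.5, -0.7, -0.4]
gripper_width: 44.1
grasp_force: 0.0
```

>>> {"fn": "servo_tool", "kwargs": {"targets": [[[1, 0, 0, 0, 0], [1, 0, 0, 0, 0], [1, 0, 0, 0, 0], [1, 0, 0, -0.3, 0], [1, 0, 0, -0.8, 0], [1, 0, 0, -0.9, 0], [1, 0, 0, -0.9, 0], [1, 0, 0, -0.7, 0]]]}}

```text
t: 21.75
tcp_pos: [433.3, 3.5, 136.8]
ee_rot: [-0.0, 1.0, -0.0, 0.001]
wrist_force: [-0.5, 0.1, -0.7]
gripper_width: 23.4
grasp_force: 30.0
```

>>> {"fn": "servo_tool", "kwargs": {"targets": [[[1, -0.15, 0.5, 0, 0], [1, -0.29, 1, 0, 0], [1, -0.29, 1, 0, 0], [1, -0.29, 1, 0, 0], [1, -0.29, 1, 0, 0], [1, -0.29, 1, 0, 0], [1, -0.29, 1, 0, 0], [1, -0.29, 1, 0, 0]]]}}

```text
t: 22.55
tcp_pos: [487.3, 192.9, 133.8]
ee_rot: [-0.0, 1.0, -0.0, -0.001]
wrist_force: [0.5, 0.7, -1.1]
gripper_width: 23.6
grasp_force: 30.0
```

>>> {"fn": "servo_tool", "kwargs": {"targets": [[[1, -0.29, 1, 0, 0], [1, -0.29, 1, 0, 0], [1, -0.29, 1, 0, 0], [1, -0.29, 1, 0, 0], [1, -0.29, 1, 0, 0], [1, -0.29, 1, 0, 0], [1, -0.29, 1, 0, 0], [1, -0.29, 0.8, 0, 0]]]}}

```text
t: 23.35
tcp_pos: [544.9, 388.2, 133.4]
ee_rot: [-0.001, 1.0, -0.0, -0.001]
wrist_force: [0.1, -0.8, -0.6]
gripper_width: 23.5
grasp_force: 30.0
```

>>> {"fn": "servo_tool", "kwargs": {"targets": [[[1, -0.09, 0.44, 0, 0], [1, 0, 0, 0.3, 0], [1, 0, 0, 0.8, 0], [1, 0, 0, 0.8, 0], [1, 0, 0, 0.7, 0], [1, 0, 0, 0.4, 0], [1, 0, 0, 0.2, 0], [1, 0, 0, 0.02, 0]]]}}

```text
t: 24.15
tcp_pos: [547.7, 396.8, 54.1]
ee_rot: [-0.0, 1.0, -0.0, -0.0]
wrist_force: [-0.4, 0.5, -0.7]
gripper_width: 23.6
grasp_force: 30.0
```

>>> {"fn": "servo_tool", "kwargs": {"targets": [[[1, 0, 0, 0.06, 0], [1, 0, 0, 0.07, 0], [1, 0, 0, 0, 0], [1, 0, 0, 0, 0], [0.4, 0, 0, 0, 0], [0.4, 0, 0, 0, 0], [0.4, 0, 0, 0, 0], [0.4, 0, 0, -0.3, 0]]]}}

```text
t: 24.95
tcp_pos: [547.3, 396.8, 58.0]
ee_rot: [-0.0, 1.0, -0.0, -0.001]
wrist_force: [0.7, -0.7, 0.4]
gripper_width: 51.1
grasp_force: 0.0
```

>>> {"fn": "servo_tool", "kwargs": {"targets": [[[0.4, 0, 0, -0.8, 0], [0.4, 0, 0, -0.9, 0], [0.4, 0, 0, -0.8, 0], [0.15, 0.3, -0.6, 0, 0], [0.15, 0.5, -1, 0, 0], [0.15, 0.5, -1, 0, 0], [0.15, 0.5, -1, 0, 0], [0.15, 0.5, -1, 0, 0]]]}}

```text
t: 25.75
tcp_pos: [489.8, 281.1, 121.7]
ee_rot: [-0.0, 1.0, 0.0, 0.0]
wrist_force: [0.5, 0.6, -0.5]
gripper_width: 79.1
grasp_force: 0.0
```

>>> {"fn": "servo_tool", "kwargs": {"targets": [[[0.15, 0.5, -1, 0, 0], [0.15, 0.5, -1, 0, 0], [0.15, 0.5, -1, 0, 0], [0.15, 0.4, -0.7, 0, 0], [0.15, 0.15, -0.3, 0, 0], [0.15, 0, 0, 0, 0], [0.15, 0, 0, 0, 0], [0.15, 0, 0, 0, 0]]]}}

```text
t: 26.55
tcp_pos: [439.4, 182.6, 121.2]
ee_rot: [-0.0, 1.0, 0.0, -0.0]
wrist_force: [0.5, -0.5, -0.2]
gripper_width: 79.0
grasp_force: 0.0
```

>>> {"fn": "servo_tool", "kwargs": {"targets": [[[0.15, 0, -0.04, 0.5, 0], [0.15, 0, 0, 0.8, 0], [0.15, 0, 0, 0.8, 0], [0.15, 0, 0, 0.6, 0], [0.15, 0, 0, 0.38, 0], [0.15, 0, 0, 0, 0], [1, 0, 0, 0, 0], [1, 0, 0, 0, 0]]]}}

```text
t: 27.35
tcp_pos: [439.5, 181.2, 45.0]
ee_rot: [-0.0, 1.0, 0.0, 0.001]
wrist_force: [0.1, 0.4, -0.7]
gripper_width: 67.3
grasp_force: 0.0
```

>>> {"fn": "servo_tool", "kwargs": {"targets": [[[1, 0, 0, 0, 0], [1, 0, 0, 0, 0], [1, 0, 0, 0, 0], [1, 0, 0, -0.3, 0], [1, 0, 0, -0.8, 0], [1, 0, 0, -0.9, 0], [1, 0, 0, -0.9, 0], [1, 0, 0, -0.9, 0]]]}}

```text
t: 28.15
tcp_pos: [439.0, 180.9, 140.6]
ee_rot: [-0.0, 1.0, -0.0, 0.0]
wrist_force: [-0.3, -0.1, -0.2]
gripper_width: 43.3
grasp_force: 30.0
```

```bash
python3 - <<'E'
from obj import *
p,_=cap('top','t2');q,_=cap('side','s2')
cv2.imwrite('pics/both.png',np.vstack([p[130:280,90:490],q[120:420,140:540]]))
W=dict(plugA=(641,17,52,75,40),plugB=(641,-66,52,75,35),nozA=(528,325,52,75,30),nozB=(548,397,52,75,30),stored=(529,-332,52,72,40),tape=(710,212,15,40,60))
objs('t2','top',W);print(state()['tcp_pos'],state()['gripper_width'],state()['t'])
E
```

```text
top plugA 51 circ [639.8  18.1] 8.8 mean [639.2  18.2  65.4]
top plugB 49 circ [640.3 -64.6] 9.0 mean [639.4 -64.3  64.8]
top nozA 94 circ [527.1 322.4] 12.4 mean [526.9 321.2  65.4]
top nozB 98 circ [546.5 397. ] 12.8 mean [546.3 395.2  65.1]
top stored 271 circ [ 528.  -330.7] 22.4 mean [ 527.9 -329.4   61.5]
top tape 501 circ [712.  214.6] 42.4 mean [710.  213.5  23.8]
[440.10295696 181.32380475 142.60650215] 43.59358978064122 28.25
```

View pics/both.png

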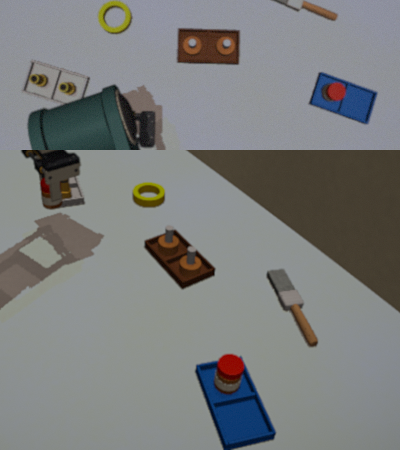

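The picture shows both plugs upright in the wooden tray (192,45 and 227,45) and both nozzles upright in the steel tray (39,78 and 68,87). The blue tray's second bay is still empty. The jar is in the gripper.

>>> {"fn": "servo_tool", "kwargs": {"targets": [[[1, -0.1, -0.5, 0, 0], [1, -0.1, -1, 0, 0], [1, -0.1, -1, 0, 0], [1, -0.1, -1, 0, 0], [1, -0.1, -1, 0, 0], [1, -0.1, -1, 0, 0], [1, -0.1, -1, 0, 0], [1, -0.1, -1, 0, 0]]]}}

```text
t: 29.05
tcp_pos: [458.5, -8.2, 137.9]
ee_rot: [-0.0, 1.0, -0.0, -0.001]
wrist_force: [0.3, 0.1, -1.2]
gripper_width: 43.4
grasp_force: 30.0
```

>>> {"fn": "servo_tool", "kwargs": {"targets": [[[1, -0.1, -1, 0, 0], [1, -0.1, -1, 0, 0], [1, -0.1, -1, 0, 0], [1, -0.1, -1, 0, 0], [1, -0.1, -1, 0, 0], [1, -0.1, -1, 0, 0], [1, -0.1, -1, 0, 0], [1, -0.1, -1, 0, 0]]]}}

```text
t: 29.85
tcp_pos: [478.3, -208.0, 137.8]
ee_rot: [-0.0, 1.0, 0.0, -0.001]
wrist_force: [0.8, 0.2, -1.1]
gripper_width: 43.8
grasp_force: 30.0
```

>>> {"fn": "servo_tool", "kwargs": {"targets": [[[1, -0.1, -1, 0, 0], [1, -0.1, -1, 0, 0], [1, -0.1, -1, 0, 0], [1, -0.1, -1, 0, 0], [1, -0.1, -1, 0, 0], [1, -0.1, -1, 0, 0], [1, -0.1, -1, 0, 0], [1, -0.1, -0.7, 0, 0]]]}}

```text
t: 30.65
tcp_pos: [498.2, -400.7, 137.6]
ee_rot: [0.0, 1.0, 0.001, -0.001]
wrist_force: [-0.3, 0.1, -1.0]
gripper_width: 43.4
grasp_force: 30.0
```

>>> {"fn": "servo_tool", "kwargs": {"targets": [[[1, -0.15, -0.2, 0.2, 0], [1, 0, 0, 0.7, 0], [1, 0, 0, 0.8, 0], [1, 0, 0, 0.7, 0], [1, 0, 0, 0.5, 0], [1, 0, 0, 0.3, 0], [1, 0, 0, 0.16, 0], [1, 0, 0, 0, 0]]]}}

```text
t: 31.45
tcp_pos: [503.1, -403.9, 55.0]
ee_rot: [-0.0, 1.0, 0.0, -0.0]
wrist_force: [-0.2, 0.7, -0.4]
gripper_width: 43.6
grasp_force: 30.0
```

>>> {"fn": "servo_tool", "kwargs": {"targets": [[[1, 0, -0.04, 0.06, 0], [1, 0, 0, 0.06, 0], [1, 0, 0, 0.06, 0], [1, 0, 0, 0, 0], [0.35, 0, 0, 0, 0], [0.35, 0, 0, 0, 0], [0.35, 0, 0, 0, 0], [0.35, 0, 0, 0, 0]]]}}

```text
t: 32.25
tcp_pos: [503.1, -405.0, 50.8]
ee_rot: [-0.0, 1.0, -0.0, 0.0]
wrist_force: [-0.2, -0.2, 0.2]
gripper_width: 60.0
grasp_force: 0.0
```

>>> {"fn": "servo_tool", "kwargs": {"targets": [[[0.35, 0, 0, -0.3, 0], [0.35, 0, 0, -0.8, 0], [0.35, 0, 0, -1, 0], [0.35, 0, 0, -1, 0], [0.35, 0, 0, -1, 0], [0.35, 0, 0, -1, 0], [0.35, 0, 0, -1, 0], [0.35, 0, 0, -0.5, 0]]]}}

```text
t: 33.05
tcp_pos: [503.4, -405.3, 218.7]
ee_rot: [-0.0, 1.0, -0.001, 0.001]
wrist_force: [0.5, -0.4, 1.3]
gripper_width: 60.6
grasp_force: 0.0
```

>>> {"fn": "servo_tool", "kwargs": {"targets": [[[0.35, 0, 1, 0, 0], [0.35, 0, 1, 0, 0], [0.35, 0, 1, 0, 0], [0.35, 0, 1, 0, 0], [0.35, 0, 1, 0, 0], [0.35, 0, 1, 0, 0], [0.35, 0, 1, 0, 0], [0.35, 0, 0.5, 0, 0]]]}}

```text
t: 33.85
tcp_pos: [502.9, -216.0, 215.6]
ee_rot: [-0.001, 1.0, 0.0, 0.0]
wrist_force: [-0.2, -0.1, 0.3]
gripper_width: 60.5
grasp_force: 0.0
```

```bash
python3 - <<'E'
from obj import *
p,_=cap('top','t3');q,_=cap('side','s3')
cv2.imwrite('pics/both3.png',np.vstack([p[130:280,90:490],q[120:420,140:540]]))
W=dict(plugA=(641,17,52,75,40),plugB=(641,-66,52,75,35),nozA=(528,325,52,75,30),nozB=(548,397,52,75,30),stored=(529,-332,52,72,40),loose=(503,-404,52,72,34),tape=(710,212,15,40,60))
objs('t3','top',W);objs('s3','side',W);print(state()['tcp_pos'],state()['t'])
E
```

```text
top plugA 51 circ [639.7  18.1] 8.8 mean [639.2  18.2  65.5]
top plugB 49 circ [640.4 -64.2] 9.1 mean [639.4 -64.3  64.8]
top nozA 94 circ [527.5 322.4] 12.9 mean [526.9 321.2  65.4]
top nozB 97 circ [546.2 396.6] 12.8 mean [546.2 395.   65.5]
top stored none
top loose none
top tape 497 circ [712.9 214.4] 43.0 mean [710.2 213.7  23.8]
side plugA none
side plugB 14 circ [635.3 -70.4] 5.9 mean [634.3 -70.4  55.5]
side nozA 84 circ [530.4 318.6] 14.4 mean [528.3 316.5  63. ]
side nozB 75 circ [548.3 393.3] 13.8 mean [547.9 390.   63.1]
side stored 547 circ [ 530.3 -334.5] 22.7 mean [ 527.8 -336.6   61.9]
side loose 642 circ [ 503.5 -407. ] 23.0 mean [ 501.6 -408.7   62. ]
side tape 31 circ [678.6 225. ] 18.6 mean [676.2 223.2  22.2]
[ 503.04988172 -216.56166799  215.76679199] 33.95
```

View pics/both3.png

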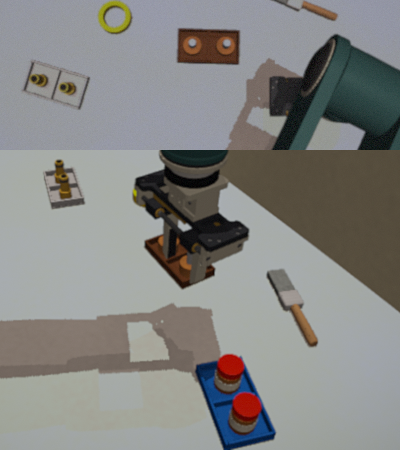

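The picture shows both jars upright in the blue tray (228,372 and 245,410). The plugs and nozzles stand in their bays, the tape has not moved, and the arm is clear of everything.

```bash
python3 -c "
from workcell import bot
print(bot.close_job())"
```

```text
the job is handed in; nothing more can be done
None
```

The job is done and handed in at about 34 s: both plugs stand in the wooden tray, both nozzles in the steel tray and the loose jar in the blue tray's empty bay, with the stored jar and tape roll left where they were.

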